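# Clamp a soil sample tube in its cradle

## Robot

A 6-joint arm with a two-finger parallel gripper is mounted at the origin on the work surface. World frame = base frame: x ahead of the robot, y to its left, z up, the work surface at z = 0. Lengths are in m, angles in rad, forces in N, time in s.
With the tool pointing down it reaches from about 0.375 to 0.9 m from the base axis. Payload 3.1 kg.
Tool frame: the origin (TCP) lies at the very end of the fingers, on their centre line; the grasp point (between the pads) lies 19 mm behind it; x points along the fingers, y is the direction in which the jaws open and shut, and the axes are right-handed (so a half turn about x gives the same grasp; the last joint's range is limited). The gripper opens to 85 mm and grips with 20 to 120 N. Pads are 22 mm wide; open, the fingers measure 114 mm over their backs; the gripper's body (76 mm by 85 mm) begins 54 mm behind the grasp point. The pads swing forward as they close: fully open they stand 13 mm farther back than shut.
Start: joints at [-1.411, 0.527, 1.433, -0, 1.181, -0.178], TCP at [0.208, -0.589, 0.203] pointing down, gripper open.
Joint ranges: [-3.08, 3.08], [-0.75, 2.2], [0.22, 2.44], [-1.43, 4.57], [0, 2.65], [-2.85, 2.85]. Speed limits (rad/s): [2.79, 2.79, 3.14, 3.14, 3.14, 3.14].

## Interface

Orientations are given as a unit quaternion [x, y, z, w].
In Python, from station import sense, snapshot, camera_model, sign_off gives the robot as it stands.
- The arm moves only by the tool step_arm, never from a script. Its argument "increments" is one flat list of numbers, 5 for each row, row after row: the shift along the tool's x, y, z in units of 60 mm (1.0 is 60 mm), then the turn about the tool's x in units of 5 degrees (1.0 is 5 degrees), then the closure, from 0 (fully open) to 1 (shut). A call has exactly 5 rows; each row is the pose to reach, as a shift and turn from the pose measured when the call began, along the tool's axes at that moment; what a row does not reach only later rows make up. A row lasts 1/8 s, in which the tool goes at most 62.5 mm and 10.7 degrees, less where a joint would pass 70% of its speed; a pose out of reach is approached as far as the arm can. A call with a gripper value outside its range is refused whole. The fingers move at their own pace and stop on an object; "grip_force" is the grip in N (left out, the last holds). Time passes only in rows, so rows that repeat a pose let the fingers close, or fill a call up. It gives the time, the measured TCP pose, the force and the opening at its end, in the units of the state.
- sense(): the state, without advancing time (a new reading comes with each control period).
- snapshot(name): name is "side" or "top" or "wrist"; returns the picture (400x640x3 uint8, blue, green, red); there is no depth.
- camera_model(name): a dict with "vertical_fov" (degrees; the focal length in pixels is half the picture's height over the tangent of half this angle, whatever the lens; pixels are square), "cx", "cy" (the principal point, pixels), "R" (3x3) and "t" (3): a world point X has camera coordinates R X + t. Camera axes: x right, y down, z forward; pixel columns grow to the right and rows downward; lengths in m; the calibration is good to about 2 mm. A picture is of the moment at which its call begins: read the wrist's pose just before it. camera_model takes no time and is no camera call; for the wrist camera it gives the pose at the moment of the call.
- sign_off(): hands the job in, once; it reports no verdict.
The state is a dict: "t": time; "q": joint angles; "qd": joint speeds; "tau": joint torques, N m; "tcp_pos": TCP position; "tool_rot": TCP orientation; "force": force on the tool from outside, world axes, zero at the start; "ft_torque": the same for the moment, N m; "finger_gap": opening from 0.0 (shut) to 1.0 (fully open).
Only numpy, scipy, OpenCV 4.12 (cv2) and the standard library are available. Lean on these libraries where they do the work, as an engineer would, in place of code of your own. Each camera call takes 0.05 s, during which the arm holds its last target. There are 200 camera calls.

## Task

Clamp the soil sample tube in its cradle: with the cam lever still up, slide the jaw along the rail so that it pushes the tube home against the fixed head plate and stays snug against the tube. Then swing the cam lever fully down towards the robot side to lock the jaw, let go, and leave the tins and the lid around the cradle where they are.

Things in the scene. Friction and masses are not known exactly. Their poses are not given: they have to be found in the camera images.
- cradle: Grey and aluminium tube cradle, fixed. Base plate 130 (x) x 490 (y) x 20 mm. Origin on the bench; local y along rail, tube and jaw travel, z up, x away from the robot (yaw within 0.25). A steel rail (24 wide, centred at x 0, top at z 69, y -240 to 30) carries the jaw; a V trough (y 75 to 212) carries the tube.
- head (a point): Centre of the inner face of the fixed head plate (90 wide, top at 110 mm), at cradle local (0, 212.5, 62) mm: the tube's end must rest on it.
- beam (a point): Middle of the overhead tie beam, 20 (x) x 486 (y) x 34 (z) mm: cradle local x 6 to 26, z 231 to 265 mm, on end posts 20 x 16 mm at local y 220 and -250. It keeps a vertical tool off the raised lever; come in under it tilted, from the robot's side.
- tube: Steel sample tube with white end caps, 60 mm diameter, 150 long, about 0.5 kg, loose in the V trough. Origin on its axis at mid-length, 62 mm over the bench; local y along its axis, the same way as the cradle's y. At home against the head plate its origin is at cradle local y = 137.5.
- jaw (a joint): Sliding jaw, m along the cradle's +y, 0 to 0.14. At value q the lever axis is at cradle local y = q - 0.125, the pad face at q - 0.067; about 0.1295 when the tube is clamped home. A grey saddle 84 (x) x 108 (y, with pad) mm, 100 high; slides with about 3 N when the lever is up, plus up to 10 N to push the tube.
- jaw_face (a point): Centre of the round black rubber pad (48 mm diameter) on the jaw's +y face, which meets the tube's end; 62 mm over the bench.
- lever (a joint): Cam lever on the jaw, rad. At 0 it leans 10 degrees past upright, away from the robot; it grows as the lever swings towards the robot (cradle -x) and down; at the stop, 1.745, it lies level pointing to cradle -x and the jaw is locked. It stays where it is left and stiffens over the last 40 degrees (up to about 6 N at the grip).
- knob (a point): Centre of the black barrel grip (a cylinder 26 mm in diameter and 28 mm long, lying along the cradle's y, flat ends) at the end of the cam lever (10 mm thick steel bar), 80 mm from the lever axis. Moves with jaw and lever: the jaw can be slid by it. 25 mm or more is free at each side.
- lever_hinge (a point): Lever axis on the jaw, at cradle local x = 0, 85 mm over the bench; the axis runs along the cradle's y.
- tin1: Round aluminium moisture tin, 60 mm diameter, 35 high, origin under its centre. Bystander, on the robot's side of the cradle.
- tin2: The other moisture tin, same size. Bystander, on the robot's side of the cradle, near the other end.
- lid: White plastic lid, 100 mm diameter, 8 high, origin under its centre. Bystander behind the cradle.
There are look-alikes about, which are no part of the job. What is shaped like the tube but pink is not meant.

How it is judged:
On the way:
1. the tube is home against the head plate and the jaw snug against it, with the lever still up (y of tube in the frame of cradle above 0.1345 m and y of jaw_face in the frame of tube above -0.078 m and value of joint lever below 1 rad), for 0.1 s.
At the end, for the whole second after the job is handed in: The tube rests in the trough within 3 mm of the head plate, the jaw's pad is within 3 mm of the tube's end, and the cam lever is down to within 0.145 rad (8 degrees) of its stop (y of tube in the frame of cradle above 0.1345 m and horizontal distance between tube and cradle below 0.142 m and height (world z) of tube between 0.058 and 0.066 m and y of jaw_face in the frame of tube above -0.078 m and value of joint lever above 1.6 rad and linear speed of tube below 0.01 m/s); the robot touches nothing.
It fails at once if a tin or the lid is moved more than 40 mm (distance of any of tin1, tin2, lid from where it was at the start of the episode above 0.04 m).
It also fails if it takes over 59 s, if anything falls off the work surface, if the arm or the gripper's body presses on something with over 40 N, if the wrist force passes 120 N, or if a joint passes its speed limit or range.

## Working session

There is one attempt and no reset: what is moved stays moved. The work goes in short steps, Python scripts to look and compute and a tool call to move; the robot and the scene stay as the last step left them, time stands still between calls to the robot, and variables do not carry over. Pictures are saved under pics/ and viewed, about 8 in all and at most 12, crops included, and the job is handed in when it is done.

Besides the shell and the picture viewer there is one more tool, called after "Call:" by a JSON object that holds its "name" and its "arguments". step_arm: Moves the arm, as the interface text tells. Its arguments: {"type":"object","properties":{"increments":{"type":"array","items":{"type":"number"}},"grip_force":{"type":"number"}},"required":["increments"]}

```bash
mkdir -p pics; ls; python3 - <<'E'
from station import *
import cv2,numpy as np
s=sense();print({k:np.round(v,3).tolist() for k,v in s.items()})
for n in("side","top"):
    cv2.imwrite(f"pics/{n}1.png",snapshot(n)); m=camera_model(n);print(n,m)
E
```

```text
pics
{'t': 0.0, 'q': [-1.411, 0.528, 1.434, -0.0, 1.181, -0.178], 'qd': [0.0, 0.001, 0.001, -0.001, 0.001, 0.001], 'tau': [0.0, -44.236, -17.803, -0.0, 0.008, 0.0], 'tcp_pos': [0.208, -0.589, 0.202], 'tool_rot': [0.697, 0.12, -0.697, 0.118], 'force': [0.419, 0.374, 0.429], 'ft_torque': [0.003, -0.03, 0.027], 'finger_gap': 0.996}
side {'vertical_fov': 57.956426801600706, 'cx': 315.3929603937678, 'cy': 200.06447047203017, 'R': array([[-0.97478102, -0.22288159,  0.01121383],
       [-0.1243784 ,  0.50087888, -0.85653392],
       [ 0.18528887, -0.83632777, -0.51596888]]), 't': array([0.56020197, 0.1923293 , 0.85924392])}
top {'vertical_fov': 44.8788476316063, 'cx': 323.4949973142845, 'cy': 193.16878451775656, 'R': array([[ 0.01969395, -0.99944436,  0.02689081],
       [-0.99604144, -0.02194452, -0.08613874],
       [ 0.08668098, -0.02508795, -0.99592018]]), 't': array([0.01716764, 0.60478184, 1.08397806])}
```

View pics/side1.png

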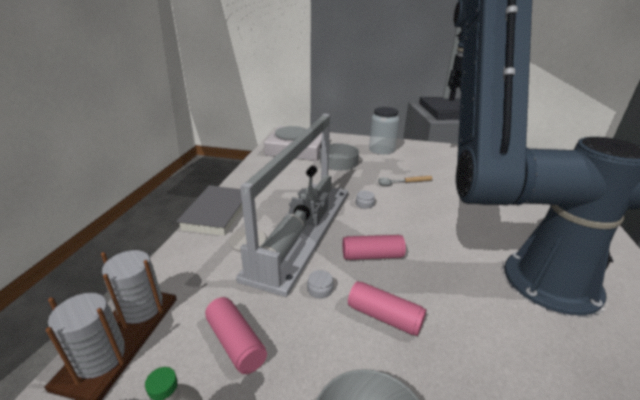

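View pics/top1.png

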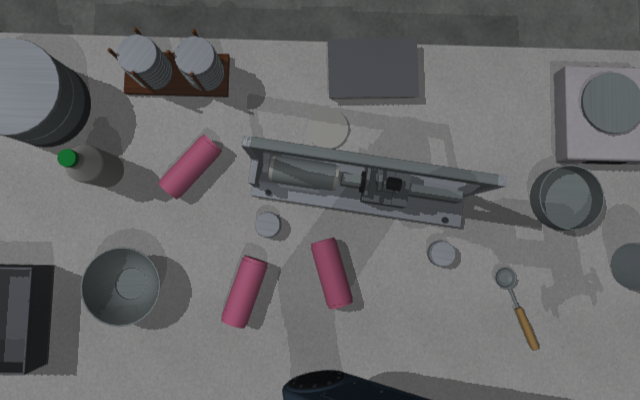

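The side view shows the cradle with the steel tube at about (290,235), the black knob at (312,171), tins at (320,284) and (366,200), and pink decoys at (374,247), (386,307) and (236,335). In the top view the steel tube is at (303,172), the jaw at (378,185), the tins at (268,224) and (443,253), the lid at (327,128), and the pink decoys at (190,167), (244,292) and (332,273). I choose the grey tube in the cradle; next is a close crop.

```bash
python3 - <<'E'
import cv2,numpy as np
a=cv2.imread("pics/side1.png")[110:300,230:380];b=cv2.imread("pics/top1.png")[125:235,235:515]
a=cv2.resize(a,None,fx=3,fy=3,interpolation=3)[:, :];b=cv2.resize(b,None,fx=2.8,fy=2.8,interpolation=3)
cv2.imwrite("pics/b.png",b);cv2.imwrite("pics/a.png",a);print(a.shape,b.shape)
E
```

```text
(570, 450, 3) (308, 784, 3)
```

View pics/a.png

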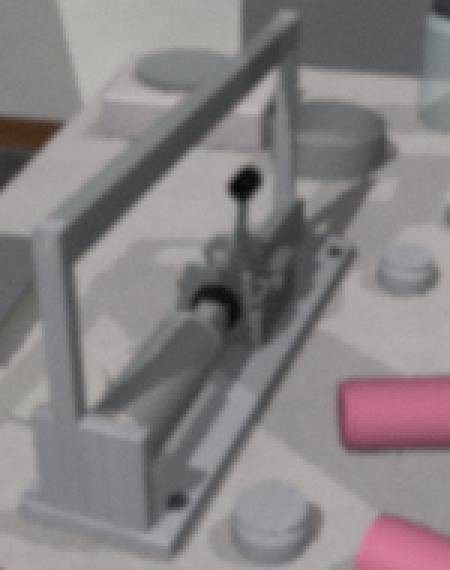

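View pics/b.png

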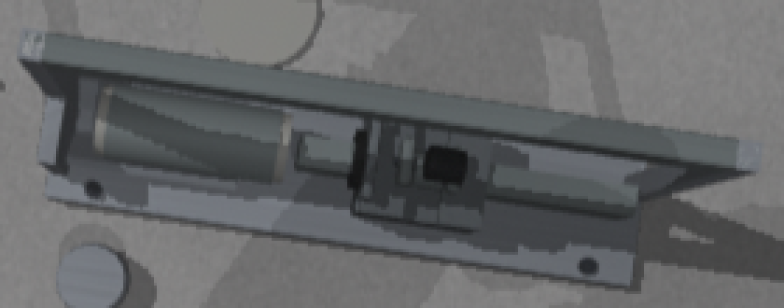

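```bash
cat > h.py <<'E'
from station import *
import cv2,numpy as np
from scipy.optimize import least_squares
def f(m): return 200/np.tan(np.radians(m["vertical_fov"]/2))
def proj(m,X):
    c=m["R"]@np.asarray(X)+m["t"]; return f(m)*c[:2]/c[2]+[m["cx"],m["cy"]]
def tri(obs):
    r=least_squares(lambda X:np.concatenate([proj(m,X)-p for m,p in obs]),[.6,0,.1]); return r.x,np.abs(r.fun).max()
A=lambda x,y:np.array([x/3+230,y/3+110]); B=lambda x,y:np.array([x/2.8+235,y/2.8+125])
E
python3 - <<'E'
from h import *
S,T=camera_model("side"),camera_model("top")
P={"knob":((244,183),(446,164)),"scrL":((177,499),(93,189)),"scrR":((333,251),(588,266)),"tin1":((271,487),(92,277)),"pad":((215,303),(357,160))}
K={}
for n,(a,b) in P.items():
    K[n],e=tri([(S,A(*a)),(T,B(*b))]);print(n,K[n].round(4),round(e,2))
def W(p,X): c,s=np.cos(p[2]),np.sin(p[2]);return np.array([p[0]+c*X[0]-s*X[1],p[1]+s*X[0]+c*X[1],X[2]])
# cradle fit: beam end tops, head top corner
obs=[(T,B(33,44),(.016,.220,.265)),(T,B(747,156),(.016,-.25,.265)),(S,A(34,228),(.026,.228,.265)),(S,A(60,230),(.006,.228,.265))]
r=least_squares(lambda p:np.concatenate([proj(m,W(p,X))-u for m,u,X in obs]),[.6,0,0])
print(r.x,r.fun.round(1))
p=r.x;c,s=np.cos(p[2]),np.sin(p[2])
for n in K: d=K[n]-[p[0],p[1],0];print(n,'local',np.round([c*d[0]+s*d[1],-s*d[0]+c*d[1],d[2]],4))
E
```

```text
knob [ 0.6142 -0.1093  0.1636] 0.47
scrL [0.6023 0.1561 0.0244] 0.4
scrR [ 0.5485 -0.2517  0.0218] 0.14
tin1 [0.53   0.1526 0.049 ] 0.41
pad [ 0.627  -0.0552  0.0663] 0.13
[ 0.62931655 -0.03958548 -0.12814828] [-0.3  1.2  0.9  0.1 -1.  -0.5 -0.5  0.7]
knob local [-0.0061 -0.0711  0.1636]
scrL local [-0.0518  0.1906  0.0244]
scrR local [-0.053  -0.2207  0.0218]
tin1 local [-0.1231  0.178   0.049 ]
pad local [-0.0003 -0.0158  0.0663]
```

Call:
{"name": "step_arm", "arguments": {"increments": [-1,0,0,0,0,-2,0,0,0,0,-3,0.5,0,0,0,-3.5,1,0,0,0,-4,1.5,0,0,0]}}

```text
t: 0.72
tcp_pos: [0.2379, -0.6748, 0.4435]
tool_rot: [-0.697, -0.119, 0.697, -0.119]
force: [-0.2, -1.6, 0.1]
finger_gap: 0.998
```

Call:
{"name": "step_arm", "arguments": {"increments": [0,1,0,0,0,0,2,0,0,0,0,3,0,0,0,0,4,0,0,0,0,4.5,0,0,0]}}

```text
t: 1.35
tcp_pos: [0.2914, -0.8267, 0.3974]
tool_rot: [0.699, 0.104, -0.694, 0.134]
force: [0.4, 0.5, 0.8]
finger_gap: 1.001
```

Call:
{"name": "step_arm", "arguments": {"increments": [0,1,0,0,0,0,2,0,0,0,0,3,0,0,0,0,4,0,0,0,0,5,0,0,0]}}

```text
t: 1.98
tcp_pos: [0.3063, -0.8691, 0.3361]
tool_rot: [0.702, 0.088, -0.691, 0.15]
force: [0.7, -0.5, 1.2]
finger_gap: 0.997
```

Call:
{"name": "step_arm", "arguments": {"increments": [-1,0,0,0,0,-2,0,0,0,0,-3,0,0,0,0,-4,0,0,0,0,-5,0,0,0,0]}}

```text
t: 2.6
tcp_pos: [0.2737, -0.7767, 0.5288]
tool_rot: [0.703, 0.075, -0.688, 0.163]
force: [1.0, 0.1, 0.5]
finger_gap: 1.0
```

```bash
cat >> h.py <<'E'
from scipy.spatial.transform import Rotation as Ro
yaw=-.130; CX=np.array([np.cos(yaw),np.sin(yaw),0]);CY=np.array([-np.sin(yaw),np.cos(yaw),0]);Z=np.array([0,0,1.]);O=np.array([.6293,-.0396,0])
def L2W(l): return O+l[0]*CX+l[1]*CY+l[2]*Z
def st():
    s=sense();R=Ro.from_quat(s["tool_rot"]).as_matrix();p=np.array(s["tcp_pos"])
    d=p-O
    print("t",round(s["t"],2),"tcp",p.round(4),"loc",np.round([d@CX,d@CY,d[2]],4),"F",np.round(s["force"],1),"q",np.round(s["q"],2))
    print("tool x in cradle",np.round([R[:,0]@CX,R[:,0]@CY,R[2,0]],3),"y",np.round([R[:,1]@CX,R[:,1]@CY,R[2,1]],3),"z",np.round([R[:,2]@CX,R[:,2]@CY,R[2,2]],3),"tilt az",np.degrees(np.arctan2(R[1,0],R[0,0])).round(1),"tilt",np.degrees(np.arccos(-R[2,0])).round(1))
    return p,R
def to(w):
    p,R=st();print("units",(R.T@(np.asarray(w)-p)/.06).round(3))
E
python3 -c "
from h import *
to([.75,.13,.53])"
```

```text
t 2.6 tcp [ 0.2737 -0.7767  0.5288] loc [-0.257  -0.777   0.5288] F [1.  0.1 0.5] q [-1.37  0.73  0.22  0.02  2.07 -0.13]
tool x in cradle [ 0.057 -0.113 -0.992] y [ 0.448 -0.885  0.127] z [-0.892 -0.452  0.   ] tilt az -70.7 tilt 7.3
units [ -1.492 -11.518 -12.509]
```

Call:
{"name": "step_arm", "arguments": {"increments": [-0.09,-0.67,-0.73,0,0,-0.18,-1.35,-1.46,0,0,-0.27,-2.02,-2.2,0,0,-0.35,-2.7,-2.93,0,0,-0.44,-3.37,-3.66,0,0]}}

```text
t: 3.22
tcp_pos: [0.4136, -0.5092, 0.5296]
tool_rot: [0.703, 0.075, -0.688, 0.163]
force: [1.2, -1.1, 0.7]
finger_gap: 0.996
```

Call:
{"name": "step_arm", "arguments": {"increments": [-0.09,-0.67,-0.73,0,0,-0.18,-1.35,-1.46,0,0,-0.27,-2.02,-2.2,0,0,-0.35,-2.7,-2.93,0,0,-0.44,-3.37,-3.66,0,0]}}

```text
t: 3.85
tcp_pos: [0.5534, -0.2419, 0.5304]
tool_rot: [0.703, 0.075, -0.688, 0.163]
force: [0.2, -0.0, -0.1]
finger_gap: 0.998
```

Call:
{"name": "step_arm", "arguments": {"increments": [-0.09,-0.67,-0.73,0,0,-0.18,-1.35,-1.46,0,0,-0.27,-2.02,-2.2,0,0,-0.35,-2.7,-2.93,0,0,-0.44,-3.37,-3.66,0,0]}}

```text
t: 4.47
tcp_pos: [0.6932, 0.0252, 0.5313]
tool_rot: [0.703, 0.075, -0.688, 0.163]
force: [0.1, -0.0, 0.1]
finger_gap: 1.0
```

```bash
python3 -c "
from h import *
to([.75,.13,.53])"
```

```text
t 4.47 tcp [0.6932 0.0252 0.5313] loc [0.0549 0.0725 0.5313] F [ 0.1 -0.   0.1] q [-0.07  0.48  0.67 -0.13  1.94  1.11]
tool x in cradle [ 0.058 -0.113 -0.992] y [ 0.448 -0.885  0.127] z [-0.892 -0.452 -0.   ] tilt az -70.5 tilt 7.3
units [-0.148 -1.325 -1.473]
```

Call:
{"name": "step_arm", "arguments": {"increments": [-0.05,-0.5,-0.6,2,0,-0.1,-1,-1.2,4,0,-0.15,-1.6,-1.8,5.4,0,-0.2,-2.3,-2.6,5.4,0,-0.3,-3,-3.3,5.4,0]}}

```text
t: 5.1
tcp_pos: [0.7785, 0.2403, 0.4939]
tool_rot: [0.73, -0.084, -0.679, -0.007]
force: [0.1, -0.0, -1.2]
finger_gap: 1.001
```

```bash
python3 -c "
from h import *
to([1.15,.21,.53])"
```

```text
t 5.1 tcp [0.7785 0.2403 0.4939] loc [0.1117 0.2969 0.4939] F [ 0.1 -0.  -1.2] q [ 0.21  0.77  0.22 -0.14  2.11  1.84]
tool x in cradle [ 0.079 -0.103 -0.992] y [-0.004 -0.995  0.103] z [-0.997 -0.005 -0.079] tilt az -60.2 tilt 7.5
units [-0.14  -0.26  -6.234]
```

Call:
{"name": "step_arm", "arguments": {"increments": [-1,-0.3,-1,0,0,-2,-0.6,-2,0,0,-3,-0.9,-3,0,0,-4,-1.2,-4,0,0,-5,-1.5,-5,0,0]}}

```text
t: 5.72
tcp_pos: [0.7714, 0.2266, 0.5308]
tool_rot: [0.743, -0.079, -0.664, -0.011]
force: [-0.4, -0.2, 0.6]
finger_gap: 1.002
```

Call:
{"name": "step_arm", "arguments": {"increments": [-1,-0.3,-1,0,0,-2,-0.6,-2,0,0,-3,-0.9,-3,0,0,-4,-1.2,-4,0,0,-5,-1.5,-5,0,0]}}

```text
t: 6.35
tcp_pos: [0.762, 0.2165, 0.5651]
tool_rot: [0.757, -0.074, -0.649, -0.015]
force: [-0.3, 0.1, 0.9]
finger_gap: 0.997
```

```bash
python3 -c "
from h import *
to([1.15,.21,.53])"
```

```text
t 6.35 tcp [0.762  0.2165 0.5651] loc [0.0984 0.2711 0.5651] F [-0.3  0.1  0.9] q [ 0.18  0.68  0.22 -0.14  2.11  1.8 ]
tool x in cradle [ 0.156 -0.073 -0.985] y [-0.001 -0.997  0.073] z [-0.988 -0.01  -0.156] tilt az -32.4 tilt 9.9
units [ 1.529 -0.78  -6.263]
```

Call:
{"name": "step_arm", "arguments": {"increments": [-1,-0.3,-1,0,0,-2,-0.6,-2,0,0,-3,-0.9,-3,0,0,-4,-1.2,-4,0,0,-5,-1.5,-5,0,0]}}

```text
t: 6.98
tcp_pos: [0.7507, 0.2077, 0.5986]
tool_rot: [0.77, -0.068, -0.635, -0.018]
force: [-0.1, 0.6, 0.2]
finger_gap: 0.997
```

Call:
{"name": "step_arm", "arguments": {"increments": [-1,-0.3,-1,0,0,-2,-0.6,-2,0,0,-3,-0.9,-3,0,0,-4,-1.2,-4,0,0,-5,-1.5,-5,0,0]}}

```text
t: 7.6
tcp_pos: [0.7377, 0.2004, 0.6313]
tool_rot: [0.782, -0.063, -0.619, -0.021]
force: [-0.4, -0.3, 0.2]
finger_gap: 1.001
```

Call:
{"name": "step_arm", "arguments": {"increments": [-1,-0.3,-1,0,0,-2,-0.6,-2,0,0,-3,-0.9,-3,0,0,-4,-1.2,-4,0,0,-5,-1.5,-5,0,0]}}

```text
t: 8.22
tcp_pos: [0.7232, 0.1942, 0.6631]
tool_rot: [0.795, -0.059, -0.604, -0.024]
force: [0.3, -0.2, 0.4]
finger_gap: 1.001
```

Call:
{"name": "step_arm", "arguments": {"increments": [-1,-0.3,-1,0,0,-2,-0.6,-2,0,0,-3,-0.9,-3,0,0,-4,-1.2,-4,0,0,-5,-1.5,-5,0,0]}}

```text
t: 8.85
tcp_pos: [0.7071, 0.1889, 0.694]
tool_rot: [0.807, -0.054, -0.588, -0.027]
force: [0.3, 0.5, 0.6]
finger_gap: 1.0
```

Call:
{"name": "step_arm", "arguments": {"increments": [-1,-0.3,-1,0,0,-2,-0.6,-2,0,0,-3,-0.9,-3,0,0,-4,-1.2,-4,0,0,-5,-1.5,-5,0,0]}}

```text
t: 9.48
tcp_pos: [0.6896, 0.1842, 0.7242]
tool_rot: [0.818, -0.049, -0.572, -0.029]
force: [-0.1, -0.1, -0.5]
finger_gap: 0.997
```

```bash
python3 -c "
from h import *
to([1.15,.21,.53])"
```

```text
t 9.47 tcp [0.6896 0.1842 0.7242] loc [0.0307 0.2298 0.7242] F [-0.1 -0.1 -0.5] q [ 0.15  0.47  0.22 -0.11  2.11  1.76]
tool x in cradle [ 0.344 -0.002 -0.939] y [ 0.016 -1.     0.008] z [-0.939 -0.018 -0.344] tilt az -7.8 tilt 20.1
units [ 5.635 -1.326 -6.003]
```

Call:
{"name": "step_arm", "arguments": {"increments": [0,0.9,-0.4,0,0,0,1.8,-0.8,0,0,0,2.7,-1.2,0,0,0,3.6,-1.6,0,0,0,4.5,-2.5,0,0]}}

```text
t: 10.1
tcp_pos: [0.74, -0.0716, 0.7205]
tool_rot: [0.828, -0.05, -0.558, -0.029]
force: [0.2, 0.5, 0.4]
finger_gap: 1.004
```

Call:
{"name": "step_arm", "arguments": {"increments": [0,0,-1,0,0,0,0,-2,0,0,0,0,-3,0,0,0,0,-4,0,0,0,0,-5,0,0]}}

```text
t: 10.72
tcp_pos: [0.8111, -0.081, 0.6742]
tool_rot: [0.84, -0.05, -0.539, -0.028]
force: [-1.2, -0.5, 0.2]
finger_gap: 1.0
```

Call:
{"name": "step_arm", "arguments": {"increments": [0,0,-1,0,0,0,0,-2,0,0,0,0,-3,0,0,0,0,-4,0,0,0,0,-5,0,0]}}

```text
t: 11.35
tcp_pos: [0.8648, -0.0889, 0.6393]
tool_rot: [0.853, -0.051, -0.519, -0.027]
force: [0.1, 0.3, 0.5]
finger_gap: 1.003
```

Call:
{"name": "step_arm", "arguments": {"increments": [0,0,-1,0,0,0,0,-2,0,0,0,0,-3,0,0,0,0,-4,0,0,0,0,-5,0,0]}}

```text
t: 11.98
tcp_pos: [0.9053, -0.0949, 0.6161]
tool_rot: [0.866, -0.051, -0.497, -0.025]
force: [-0.5, 0.7, -0.0]
finger_gap: 1.001
```

Call:
{"name": "step_arm", "arguments": {"increments": [0,0,-1,0,0,0,0,-2,0,0,0,0,-3,0,0,0,0,-4,0,0,0,0,-5,0,0]}}

```text
t: 12.6
tcp_pos: [0.9354, -0.0995, 0.604]
tool_rot: [0.878, -0.052, -0.476, -0.024]
force: [-0.2, 0.0, 0.2]
finger_gap: 0.999
```

```bash
python3 -c "
from h import *
to(L2W([-.16,-.072,.35]))"
```

```text
t 12.6 tcp [ 0.9354 -0.0995  0.604 ] loc [ 0.3113 -0.0197  0.604 ] F [-0.2  0.   0.2] q [-0.25  0.69  0.22  0.07  1.66  1.46]
tool x in cradle [ 0.546  0.003 -0.838] y [ 0.016 -1.     0.007] z [-0.837 -0.017 -0.546] tilt az -7.1 tilt 33.1
units [-0.747  0.719  8.906]
```

Call:
{"name": "step_arm", "arguments": {"increments": [0,0,1,0,0,0,0.2,2,0,0,0,0.4,3,0,0,0,0.6,4,0,0,0,0.72,5,0,0]}}

```text
t: 13.22
tcp_pos: [0.6921, -0.1143, 0.4486]
tool_rot: [0.878, -0.052, -0.475, -0.024]
force: [0.1, -1.7, -0.2]
finger_gap: 0.999
```

Call:
{"name": "step_arm", "arguments": {"increments": [0,0,1,0,0,0,0,2,0,0,0,0,3,0,0,-0.1,0,3.5,0,0,-0.1,0,3.5,0,0]}}

```text
t: 13.85
tcp_pos: [0.512, -0.0939, 0.3379]
tool_rot: [0.878, -0.052, -0.476, -0.025]
force: [-0.0, -0.5, 1.0]
finger_gap: 1.001
```

```bash
python3 -c "
from h import *
to(L2W([-.12,-.072,.33]))
m=camera_model('wrist');i=snapshot('wrist');cv2.imwrite('pics/w1.png',i);np.save('w1.npy',m,allow_pickle=True)
print(proj(m,L2W([-.006,-.072,.164])))"
```

```text
t 13.85 tcp [ 0.512  -0.0939  0.3379] loc [-0.1093 -0.069   0.3379] F [-0.  -0.5  1. ] q [-0.54  0.01  1.95  0.35  0.68  0.93]
tool x in cradle [ 0.546  0.002 -0.838] y [ 0.014 -1.     0.007] z [-0.838 -0.016 -0.546] tilt az -7.2 tilt 33.1
units [0.013 0.046 0.222]
[326.35603385 174.32140629]
```

View pics/w1.png

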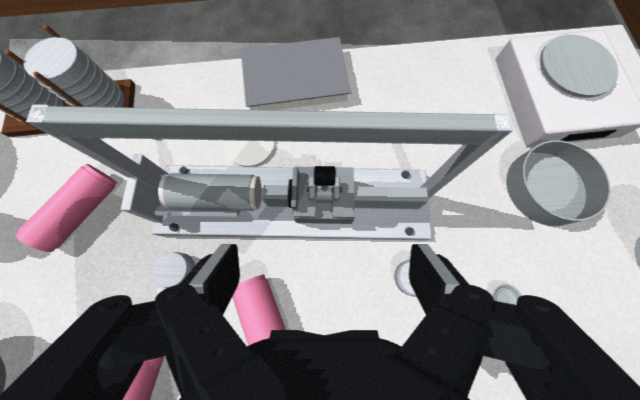

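Wrist view: black knob at (325,175) on the jaw at (322,195), agreeing with the triangulated prediction (326,174). The steel tube is at (210,190) and the beam runs along row 120.

```bash
python3 -c "
from h import *
m=camera_model('wrist');S,T=camera_model('side'),camera_model('top')
K,e=tri([(S,A(244,183)),(T,B(446,164)),(m,np.array([325,175.5]))]);d=K-O;print('knob',K,d@CX,d@CY,e)
p,R=st();print('cam in tool',R.T@(-m['R'].T@m['t']-p))
g=K+.019*R[:,0]+.004*R[:,2]
print('pre');to(g-.11*R[:,0]);to(g)
"
```

```text
knob [ 0.61523876 -0.10959799  0.1644826 ] -0.0048684599250528125 -0.07123015859583295 0.8226008742255999
t 13.9 tcp [ 0.5143 -0.095   0.3396] loc [-0.1068 -0.0699  0.3396] F [ 0.9 -0.6  0.5] q [-0.54  0.01  1.94  0.35  0.68  0.93]
tool x in cradle [ 0.549  0.001 -0.836] y [ 0.014 -1.     0.008] z [-0.836 -0.016 -0.549] tilt az -7.3 tilt 33.3
cam in tool [-1.70025282e-01 -1.10179678e-04 -6.92658547e-02]
pre
t 13.9 tcp [ 0.5143 -0.095   0.3396] loc [-0.1068 -0.0699  0.3396] F [ 0.9 -0.6  0.5] q [-0.54  0.01  1.94  0.35  0.68  0.93]
tool x in cradle [ 0.549  0.001 -0.836] y [ 0.014 -1.     0.008] z [-0.836 -0.016 -0.549] tilt az -7.3 tilt 33.3
units [1.856 0.023 0.249]
t 13.9 tcp [ 0.5143 -0.095   0.3396] loc [-0.1068 -0.0699  0.3396] F [ 0.9 -0.6  0.5] q [-0.54  0.01  1.94  0.35  0.68  0.93]
tool x in cradle [ 0.549  0.001 -0.836] y [ 0.014 -1.     0.008] z [-0.836 -0.016 -0.549] tilt az -7.3 tilt 33.3
units [3.689 0.023 0.249]
```

Call:
{"name": "step_arm", "arguments": {"increments": [0.5,0,0.32,0,0,1,0.02,0.32,0,0,1.5,0.02,0.32,0,0,1.85,0.02,0.32,0,0,1.85,0.02,0.32,0,0]}}

```text
t: 14.52
tcp_pos: [0.5608, -0.1028, 0.2359]
tool_rot: [0.878, -0.053, -0.474, -0.024]
force: [0.7, 0.7, -0.1]
finger_gap: 0.999
```

Call:
{"name": "step_arm", "arguments": {"increments": [0.4,0,0,0,0,0.8,0,0,0,0,1.2,0,0,0,0,1.5,0,0,0,0,1.8,0,0,0,0]}}

```text
t: 15.15
tcp_pos: [0.6219, -0.1111, 0.1469]
tool_rot: [0.879, -0.053, -0.473, -0.023]
force: [0.4, 0.2, 0.1]
finger_gap: 0.999
```

```bash
python3 -c "
from h import *
p,R=st();K=np.array([.6152,-.1096,.1645]);print('knob in tool',R.T@(K-p))
m=camera_model('wrist');i=snapshot('wrist');print(proj(m,K));a=i
cv2.imwrite('pics/w2.png',i)"
```

```text
t 15.15 tcp [ 0.6219 -0.1111  0.1469] loc [ 0.0019 -0.0718  0.1469] F [0.4 0.2 0.1] q [-0.44  0.49  1.96  0.94  0.21  0.36]
tool x in cradle [ 0.552  0.001 -0.834] y [ 0.015 -1.     0.009] z [-0.834 -0.017 -0.552] tilt az -7.4 tilt 33.5
knob in tool [-0.01846657 -0.00052179 -0.00404697]
[323.03033836 232.32953176]
```

View pics/w2.png

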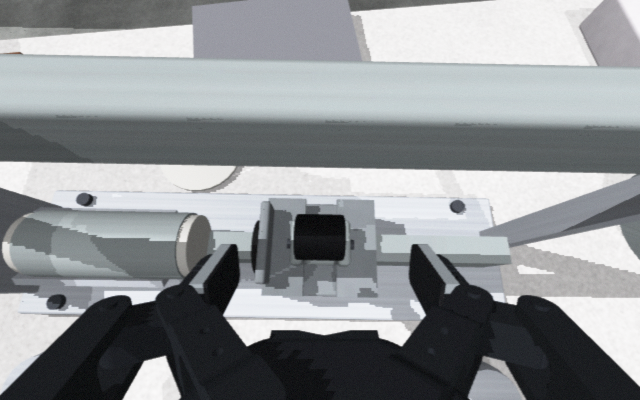

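Knob at (321,237), centred between the pads at about (237,265) and (412,265), with free room under the beam (rows 60–165). Closing.

Call:
{"name": "step_arm", "arguments": {"increments": [0,0,0,0,0.6,0,0,0,0,1,0,0,0,0,1,0,0,0,0,1,0,0,0,0,1], "grip_force": 40}}

```text
t: 15.82
tcp_pos: [0.6225, -0.1109, 0.1463]
tool_rot: [0.879, -0.052, -0.473, -0.023]
force: [-1.6, 2.2, 6.6]
finger_gap: 0.301
```

```bash
python3 -c "
from h import *
p,R=st();print(sense()['finger_gap']);print('push 40mm +y units',R.T@(CY*.04)/.06)"
```

```text
t 15.82 tcp [ 0.6225 -0.1109  0.1463] loc [ 0.0025 -0.0716  0.1463] F [-1.6  2.2  6.6] q [-0.44  0.49  1.96  0.94  0.21  0.36]
tool x in cradle [ 0.552  0.002 -0.834] y [ 0.015 -1.     0.008] z [-0.834 -0.017 -0.552] tilt az -7.3 tilt 33.5
0.30073037343347064
push 40mm +y units [ 0.00104391 -0.66656575 -0.01155211]
```

Call:
{"name": "step_arm", "arguments": {"increments": [0,-0.2,0,0,1,0,-0.45,0,0,1,0,-0.7,-0.01,0,1,0,-0.95,-0.01,0,1,0,-1.15,-0.02,0,1]}}

```text
t: 16.45
tcp_pos: [0.632, -0.0453, 0.1467]
tool_rot: [0.88, -0.055, -0.471, -0.022]
force: [-1.3, -10.1, -4.1]
finger_gap: 0.298
```

```bash
python3 -c "
from h import *
p,R=st()"
```

```text
t 16.45 tcp [ 0.632  -0.0453  0.1467] loc [ 0.0034 -0.0053  0.1467] F [ -1.3 -10.1  -4.1] q [-0.29  0.49  1.96  0.67  0.14  0.75]
tool x in cradle [ 0.555 -0.005 -0.832] y [ 0.011 -1.     0.013] z [-0.832 -0.016 -0.555] tilt az -7.9 tilt 33.7
```

Call:
{"name": "step_arm", "arguments": {"increments": [0,-0.05,0,0,1,0,-0.1,0,0,1,0,-0.14,0,0,1,0,-0.17,0,0,1,0,-0.17,0,0,1]}}

```text
t: 17.08
tcp_pos: [0.6335, -0.038, 0.1468]
tool_rot: [0.88, -0.058, -0.47, -0.022]
force: [-2.6, -8.4, -1.2]
finger_gap: 0.306
```

Call:
{"name": "step_arm", "arguments": {"increments": [0,-0.02,0,0,1,0,-0.03,0,0,1,0,-0.04,0,0,1,0,-0.05,0,0,1,0,-0.05,0,0,1]}}

```text
t: 17.7
tcp_pos: [0.6341, -0.0373, 0.1469]
tool_rot: [0.881, -0.06, -0.469, -0.021]
force: [-2.2, -8.9, -0.8]
finger_gap: 0.302
```

```bash
python3 -c "
from h import *
p,R=st()"
```

```text
t 17.7 tcp [ 0.6341 -0.0373  0.1469] loc [0.0045 0.0029 0.1469] F [-2.2 -8.9 -0.8] q [-0.27  0.5   1.96  0.57  0.12  0.87]
tool x in cradle [ 0.559 -0.013 -0.829] y [ 0.005 -1.     0.019] z [-0.829 -0.014 -0.558] tilt az -8.8 tilt 34.0
```

Call:
{"name": "step_arm", "arguments": {"increments": [0,-0.04,0,0,1,0,-0.08,0,0,1,0,-0.1,0,0,1,0,-0.1,0,0,1,0,-0.1,0,0,1]}}

```text
t: 18.32
tcp_pos: [0.6353, -0.0346, 0.147]
tool_rot: [0.881, -0.062, -0.468, -0.021]
force: [-2.5, -13.0, -1.8]
finger_gap: 0.304
```

```bash
python3 -c "
from h import *
p,R=st();cv2.imwrite('pics/top2.png',cv2.resize(snapshot('top')[125:235,235:515],None,fx=2.8,fy=2.8,interpolation=3))"
```

```text
t 18.32 tcp [ 0.6353 -0.0346  0.147 ] loc [0.0053 0.0057 0.147 ] F [ -2.5 -13.   -1.8] q [-0.26  0.5   1.96  0.52  0.11  0.94]
tool x in cradle [ 0.561 -0.018 -0.828] y [ 0.001 -1.     0.022] z [-0.828 -0.013 -0.561] tilt az -9.3 tilt 34.1
```

View pics/top2.png

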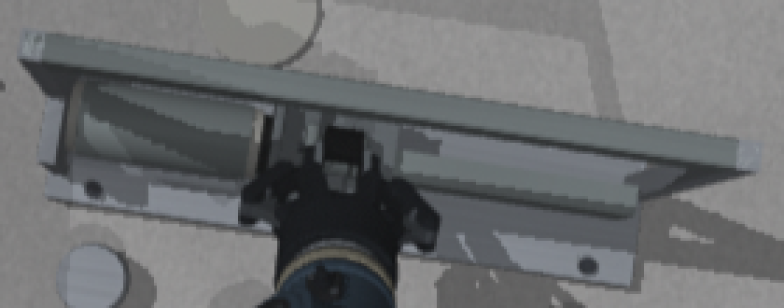

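The tube's left cap is now at (72,115), against or close to the head plate, and the pad at (265,148) touches the tube. One firmer push will tell friction from the stop.

Call:
{"name": "step_arm", "arguments": {"increments": [0,-0.08,0,0,1,0,-0.14,0,0,1,0,-0.18,0,0,1,0,-0.18,0,0,1,0,-0.18,0,0,1]}}

```text
t: 19.0
tcp_pos: [0.6388, -0.0339, 0.1477]
tool_rot: [0.883, -0.07, -0.464, -0.021]
force: [-6.7, -38.2, -6.6]
finger_gap: 0.303
```

```bash
python3 -c "
from h import *
p,R=st()"
```

```text
t 19.0 tcp [ 0.6388 -0.0339  0.1477] loc [0.0087 0.0069 0.1477] F [ -6.7 -38.2  -6.6] q [-0.25  0.5   1.95  0.4   0.09  1.08]
tool x in cradle [ 0.568 -0.031 -0.822] y [-0.013 -1.     0.028] z [-0.823 -0.005 -0.568] tilt az -10.5 tilt 34.7
```

Force rose to 38 N with only 1 mm of travel, so the tube is against the stop. Next I swing the lever along its arc.

```bash
cat >> h.py <<'E'
def arc(degs,off=(-.0185,-.0005,-.004),ypush=.003,r=.08):
    p,R=st();d=p+R@np.array(off)-O;k=np.array([d@CX,d[2]-.085])
    print("knob now loc",k,"angle",np.degrees(np.arctan2(-k[0],k[1])).round(1),"r",np.hypot(*k).round(4))
    for a in degs:
        w=L2W([-r*np.sin(np.radians(a)),d@CY+ypush,.085+r*np.cos(np.radians(a))])-O-d
        print(a,(R.T@w/.06).round(2))
E
python3 -c "
from h import *
arc([8,16,24,32,40])"
```

```text
t 19.0 tcp [ 0.6388 -0.0339  0.1477] loc [0.0087 0.0069 0.1477] F [ -6.7 -38.2  -6.6] q [-0.25  0.5   1.95  0.4   0.09  1.08]
tool x in cradle [ 0.568 -0.031 -0.822] y [-0.013 -1.     0.028] z [-0.823 -0.005 -0.568] tilt az -10.5 tilt 34.7
knob now loc [0.00147581 0.08018825] angle -1.1 r 0.0802
8 [-0.11 -0.05  0.18]
16 [-0.18 -0.05  0.35]
24 [-0.23 -0.05  0.53]
32 [-0.25 -0.05  0.72]
40 [-0.24 -0.05  0.9 ]
```

Call:
{"name": "step_arm", "arguments": {"increments": [-0.11,-0.05,0.18,0,1,-0.18,-0.05,0.35,0,1,-0.23,-0.05,0.53,0,1,-0.25,-0.05,0.72,0,1,-0.24,-0.05,0.9,0,1]}}

```text
t: 19.62
tcp_pos: [0.5997, -0.0302, 0.1367]
tool_rot: [0.881, -0.074, -0.466, -0.021]
force: [5.5, -13.9, -9.5]
finger_gap: 0.29
```

```bash
python3 -c "
from h import *
arc([45,53,61,68,75])"
```

```text
t 19.62 tcp [ 0.5997 -0.0302  0.1367] loc [-0.0306  0.0054  0.1367] F [  5.5 -13.9  -9.5] q [-0.25  0.49  2.05  1.54  0.03 -0.07]
tool x in cradle [ 0.564 -0.038 -0.825] y [-0.02  -0.999  0.033] z [-0.826 -0.001 -0.564] tilt az -11.4 tilt 34.4
knob now loc [-0.03766774  0.06921411] angle 28.6 r 0.0788
45 [-0.01 -0.05  0.38]
53 [ 0.04 -0.05  0.56]
61 [ 0.11 -0.06  0.73]
68 [ 0.19 -0.06  0.87]
75 [ 0.29 -0.06  1.  ]
```

Call:
{"name": "step_arm", "arguments": {"increments": [-0.02,-0.05,0.18,0,1,-0.01,-0.05,0.38,0,1,0.04,-0.05,0.56,0,1,0.11,-0.05,0.73,0,1,0.11,-0.05,0.73,0,1]}}

```text
t: 20.25
tcp_pos: [0.5692, -0.0273, 0.1079]
tool_rot: [0.881, -0.077, -0.466, -0.023]
force: [1.0, 1.9, 1.8]
finger_gap: 0.289
```

```bash
python3 -c "
from h import *
arc([55,65,75,85,90,95,100])"
```

```text
t 20.25 tcp [ 0.5692 -0.0273  0.1079] loc [-0.0612  0.0044  0.1079] F [1.  1.9 1.8] q [-0.26  0.54  2.14  2.91  0.15 -1.45]
tool x in cradle [ 0.564 -0.042 -0.825] y [-0.029 -0.999  0.031] z [-0.825  0.006 -0.565] tilt az -11.7 tilt 34.4
knob now loc [-0.06834744  0.0404415 ] angle 59.4 r 0.0794
55 [-0.05 -0.05 -0.09]
65 [ 0.05 -0.05  0.12]
75 [ 0.19 -0.06  0.31]
85 [ 0.35 -0.06  0.47]
90 [ 0.44 -0.07  0.54]
95 [ 0.54 -0.07  0.6 ]
100 [ 0.65 -0.07  0.66]
```

Call:
{"name": "step_arm", "arguments": {"increments": [0,-0.08,0.03,0,1,0,-0.15,0.03,0,1,0,-0.18,0.03,0,1,0,-0.18,0.03,0,1,0,-0.18,0.03,0,1]}}

```text
t: 20.88
tcp_pos: [0.569, -0.0242, 0.107]
tool_rot: [0.88, -0.086, -0.466, -0.03]
force: [-12.9, -44.7, 4.4]
finger_gap: 0.292
```

```bash
python3 -c "
from h import *
arc([65,75,85,90,95,100],ypush=.006)"
```

```text
t 20.88 tcp [ 0.569  -0.0242  0.107 ] loc [-0.0618  0.0074  0.107 ] F [-12.9 -44.7   4.4] q [-0.25  0.54  2.14  3.03  0.15 -1.53]
tool x in cradle [ 0.562 -0.05  -0.825] y [-0.05  -0.998  0.027] z [-0.825  0.026 -0.564] tilt az -12.6 tilt 34.4
knob now loc [-0.06890835  0.03955563] angle 60.1 r 0.0795
65 [ 0.04 -0.1   0.11]
75 [ 0.18 -0.1   0.29]
85 [ 0.34 -0.11  0.46]
90 [ 0.44 -0.11  0.53]
95 [ 0.53 -0.11  0.59]
100 [ 0.64 -0.12  0.64]
```

Call:
{"name": "step_arm", "arguments": {"increments": [0.11,-0.1,0.2,0,1,0.26,-0.1,0.38,0,1,0.4,-0.1,0.5,0,1,0.53,-0.1,0.59,0,1,0.53,-0.1,0.59,0,1], "grip_force": 60}}

```text
t: 21.5
tcp_pos: [0.5518, -0.0226, 0.0575]
tool_rot: [0.876, -0.094, -0.472, -0.038]
force: [-17.8, -34.4, -0.6]
finger_gap: 0.269
```

```bash
python3 -c "
from h import *
arc([85,90,95,100,105],ypush=.003)"
```

```text
t 21.5 tcp [ 0.5518 -0.0226  0.0575] loc [-0.0791  0.0068  0.0575] F [-17.8 -34.4  -0.6] q [-0.25  0.67  2.2   3.12  0.31 -1.6 ]
tool x in cradle [ 0.549 -0.058 -0.834] y [-0.073 -0.997  0.022] z [-0.832  0.049 -0.552] tilt az -13.5 tilt 33.5
knob now loc [-0.08586264 -0.0098592 ] angle 96.6 r 0.0864
85 [-0.18 -0.05 -0.24]
90 [-0.09 -0.05 -0.17]
95 [ 0.01 -0.06 -0.11]
100 [ 0.12 -0.06 -0.06]
105 [ 0.23 -0.06 -0.02]
```

Call:
{"name": "step_arm", "arguments": {"increments": [0,0,0,0,0.6,0,0,0,0,0.2,0,0,0,0,0,0,0,0,0,0,0,0,0,0,0]}}

```text
t: 22.12
tcp_pos: [0.552, -0.022, 0.0576]
tool_rot: [0.876, -0.094, -0.472, -0.038]
force: [0.0, -0.8, -0.5]
finger_gap: 1.002
```

Call:
{"name": "step_arm", "arguments": {"increments": [-0.5,0,0,0,0,-1,0,0,0,0,-1.5,0,0,0,0,-2,0,0,0,0,-2.3,0,0,0,0]}}

```text
t: 22.75
tcp_pos: [0.477, -0.0037, 0.1738]
tool_rot: [0.876, -0.094, -0.471, -0.038]
force: [0.5, -0.2, 0.3]
finger_gap: 0.997
```

```bash
python3 -c "
from h import *
p,R=st();m=camera_model('wrist');i=snapshot('wrist');cv2.imwrite('pics/w3.png',i)
for n,l in dict(knob_level=(-.08,.0045,.085),knob8=(-.0792,.0045,.096),pad=(0,.0625,.062),tube_end_L=(0,.2125,.062),headtop=(0,.2125,.11)).items():print(n,proj(m,L2W(l)).round(1))"
```

```text
t 22.75 tcp [ 0.477  -0.0037  0.1738] loc [-0.1557  0.0158  0.1738] F [ 0.5 -0.2  0.3] q [-0.25  0.3   2.28  2.85  0.03 -1.33]
tool x in cradle [ 0.551 -0.058 -0.833] y [-0.071 -0.997  0.022] z [-0.832  0.047 -0.553] tilt az -13.4 tilt 33.6
knob_level [327.7 169.6]
knob8 [328.1 164.4]
pad [271.9 116.3]
tube_end_L [139.1 122.8]
headtop [110.1  96.1]
```

View pics/w3.png

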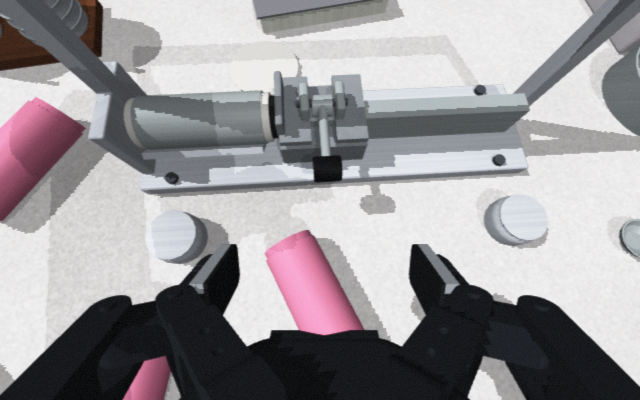

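Wrist view: knob at (327,168), where a fully lowered lever is predicted at (327.7,169.6) and one 8° short at row 164. The pad meets the tube at (271,116), and the tube's far end sits at the head plate at (130,121). The tins look undisturbed. I'll cross-check with the fixed cameras.

```bash
python3 -c "
from h import *
a=cv2.resize(snapshot('side')[110:300,230:380],None,fx=3,fy=3,interpolation=3);b=cv2.resize(snapshot('top')[125:235,240:420],None,fx=1.9,fy=1.9,interpolation=3)
c=np.zeros((570,800,3),np.uint8);c[:,:450]=a;c[:b.shape[0],455:455+b.shape[1]]=b;cv2.imwrite('pics/c.png',c)
S,T=camera_model('side'),camera_model('top')
for l in ((-.08,.0045,.085),(-.0792,.0045,.096)):print((proj(S,L2W(l))-[230,110])*3,(proj(T,L2W(l))-[240,125])*1.9+[455,0])"
```

```text
[290.82669338 314.81877283] [661.98961966 173.10518088]
[290.30078438 303.95965674] [662.8655467  172.02257423]
```

View pics/c.png

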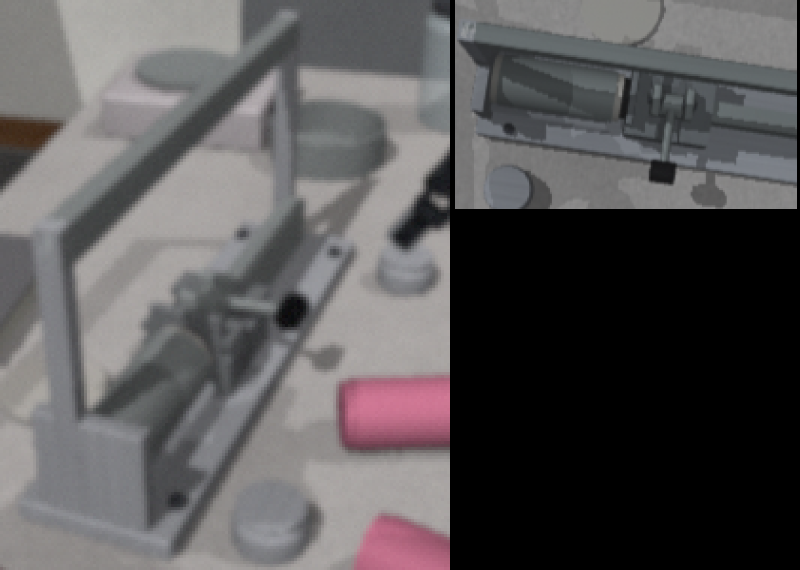

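The side view has the knob at (292,311), against a predicted 315 when fully down and 304 when 8° short. That puts the lever about 2–3° from its stop, well inside tolerance and in line with the wrist view. The top view shows the tube between head plate and pad with no gap and the tins and lid in place. Handing in.

```bash
python3 -c "
from station import *
s=sense();print(s['t'],s['force']);print(sign_off())"
```

```text
22.9 [0.59985086 0.09364875 0.30826734]
the job is handed in; nothing more can be done
None
```

I clamped the tube and handed the job in at 22.9 s; `sign_off` gives no verdict. The move interface cannot tilt the tool directly. I got a 33° forward tilt by pushing the arm repeatedly against its reach limit, which let me come in under the beam from the robot's side.

- **Pushing home:** I gripped the knob with the lever still up and slid the jaw until the force rose from 13 N to 38 N within about 1 mm. I took that as the tube being against the head plate.
- **Locking:** I swung the lever down along its arc and pushed the jaw towards the tube again part-way, where it still met a hard stop at 45 N. I then let go and backed off.

**Last checks:**
- **Lever:** the side and wrist views both put it about 2–3° from fully down, and the tolerance is 8°. The image reading is only good to about 2°, and I did not press the lever again to confirm.
- **Tube and pad:** no gap was visible at the pad or at the head plate. I did not measure either gap to the millimetre. My estimate of the jaw position while pushing disagreed with the stated 0.1295 m by 1–2 mm, about the calibration error.
- **Tins and lid:** they looked unmoved in the pictures.
- **Contact:** the wrist force was under 1 N at hand-in, with the gripper clear of everything.

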